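# Set the pour-over stand's arm to the gauge with its knurled collar

### The arm

A 6-joint arm with a two-finger parallel gripper is mounted at the origin on a cart in front of the work surface, level with it; the furniture and walls round the work are solid. World frame = base frame: x ahead of the robot, y to its left, z up, the work surface at z = 0. Lengths are in m, angles in rad, forces in N, time in s.
With the tool pointing down it reaches from about 0.325 to 0.875 m from the base axis. Payload 4.4 kg.
Tool frame: the origin (TCP) lies on the mounting face of the last link; the fingertips stand 173 mm ahead of it and the grasp point (between the pads) lies 155 mm ahead of it; z points along the fingers, y is the line along which they close (so a half turn about z gives the same grasp; the last joint's range is limited). The gripper opens to 85 mm and grips with 20 to 120 N. Pads are 22 mm wide; open, the fingers measure 114 mm over their backs; the gripper's body (76 mm by 85 mm) begins 54 mm behind the grasp point. The pads swing forward as they close: fully open they stand 13 mm farther back than shut.
Start: joints at [-1.425, 0.207, 1.542, -0, 1.393, -0.15], TCP at [0.168, -0.55, 0.405] pointing down, gripper open.
Joint ranges: [-2.73, 2.73], [-0.86, 2.22], [0.23, 2.46], [-1.11, 4.25], [0.08, 2.63], [-2.82, 2.82]. Speed limits (rad/s): [2.79, 2.79, 3.14, 3.14, 3.14, 3.14].

### API

Orientations are given as a unit quaternion [w, x, y, z].
In Python, from workcell import ctrl, optics gives the robot as it stands.
- The arm moves only by the tool play_rows, never from a script. Its argument "rows" is a list of rows, each a list of 7 numbers: the shift along the tool's x, y, z in m, then the turn, a rotation vector about the tool's x, y, z in rad, then the opening, from 0 (shut) to 1 (fully open). A call has 1 to 5 rows; each row shifts and turns the commanded pose from where the row before left it, along the tool's axes as they then stand; what a row does not reach is not made up. A row lasts 1/10 s, in which the tool goes at most 50 mm and 8.59 degrees, less where a joint would pass 70% of its speed; a pose out of reach is approached as far as the arm can. A call with a gripper value outside its range is refused whole. The fingers move at their own pace and stop on an object; the grip force is fixed at half the most. Time passes only in rows, so rows that do not move let the fingers close. It gives the time, the measured TCP pose, the force, the opening and the grip force at its end, in the units of the state.
- ctrl.read_state(): the state, without advancing time (a new reading comes with each control period).
- optics.get_image(name): name is "side" or "top"; returns a dict with "img" (384x512x3 uint8, red, green, blue), "mtx" (3x3 intrinsics, pixels), "extrinsics" (4x4, takes a point from world to camera coordinates). Camera axes: x right, y down, z forward; pixel columns grow to the right and rows downward; lengths in m; the calibration is good to about 2 mm. A picture is of the moment at which its call begins. There is no depth.
- ctrl.job_done(): hands the job in; it is judged then, once.
The state is a dict: "clock": time; "qpos": joint angles; "dq": joint speeds; "joint_torque": joint torques, N m; "position": TCP position; "tool_rot": TCP orientation; "ft_force": force on the tool from outside, world axes, zero at the start; "ft_torque": the same for the moment, N m; "opening": finger opening in m; "finger_force": force on a finger pad.
Only numpy, scipy, OpenCV 4.12 (cv2) and the standard library are available. Lean on these libraries where they do the work, as an engineer would, in place of code of your own. Each camera call takes 0.05 s, during which the arm holds its last target. There are 200 camera calls.

### The job

Stand the aluminium setting gauge on the pour-over stand's base, with its block centred on the inlaid brass ring under the arm's rubber foot and its red handle towards the front, clear of the arm. Then spin the knurled brass collar clockwise to bring the arm down until the foot nips the block with about 10 newtons, never more than 20, and let go with the gauge left nipped there. Leave the hare, the tin egg and the gold egg where they are.

Things in the scene. Friction and masses are not known exactly. Their poses are not given: they have to be found in the camera images.
- stand: Pour-over stand, fixed: dark wooden base 145 x 170 x 12 mm with a steel threaded rod (16 mm) up to 147 mm above the table. Origin on the rod's axis at table height; +z up; its arm reaches along the stand's own -y; its own -x is its front. The base spans x -93 to +53 mm and y -115 to +55 mm.
- seat (a point): Centre of the inlaid brass ring (42 mm) on the base's upper face, 12 mm above the table, 60 mm from the rod along the stand's -y; straight below the foot. Axes as the stand's.
- dripper_arm: White arm, 20 mm wide, 14 mm thick, with a hub on the rod and an empty brass dripper ring (90 mm across, centred 150 mm from the rod). Origin on the rod's axis at the arm's underside, axes as the stand's. It does not turn; it only goes down or up with the collar, and cannot be pushed down by hand: the thread holds itself.
- foot_mount (a point): Point on the arm's underside, 60 mm from the rod, where the round black rubber foot (18 mm wide) hangs. The free foot's lower face is 19 to 26 mm below this point: how far its holder is screwed out differs each time and is not measured. The foot is sprung, 4 N per mm. At the start 7.5 to 18 mm are free between the foot and a gauge put under it.
- collar_grip (a point): On the axis of the knurled brass collar (43 mm across, 24 mm high) round the rod, 2 mm above its mid-height and 40 mm above the arm's underside: grip across the collar here from above, the rod between the fingers (the rod ends 23 to 45 mm above this point). A neck 24 mm across and 12 mm high lies between collar and arm.
- collar (a joint): Turn of the collar in rad, growing clockwise seen from above, 0 at its highest place, at most 4.6; starts at 0 to 0.5. Clockwise lowers collar and arm together, 36 mm a turn (5.73 mm per rad), so the grip must follow down. Turning takes about 0.13 N m (friction, both ways), and each newton on the foot adds 0.0057 N m. It stays where it is left.
- gauge: Loose aluminium setting gauge, 0.3 kg: a block 32 x 32 mm, 35 mm high, with a flat bridge (12 mm high, 22 mm wide) along its own -x to an upright handle 65 mm from the block. Origin under the block's centre, +z up.
- gauge_top (a point): Centre of the upper face of the gauge's block, 35 mm above its underside.
- gauge_handle (a point): Grip point of the gauge's red handle: upright cylinder 17 mm across, from 56 to 98 mm above the gauge's underside; the point is 78 mm up on its axis, 65 mm from the block's centre along the gauge's -x. Grip it from above.
- hare: Small white hare, 49 x 54 x 82 mm, stands loose behind the stand; leave it. Origin under its centre.
- tin_egg: Rose-coloured tin egg with a yellow bow, 71 x 59 x 95 mm, stands loose in front; leave it. Origin under its centre.
- gold_egg: Gold foil egg, 42 x 33 x 32 mm, lies loose to the left of the stand; leave it. Origin under its centre.

How it is judged:
By the outcome, as a careful person would: the job done as asked, in the order asked, and still so for the second after the job is handed in, with the robot touching nothing.
It also fails if it takes over 72 s, if anything falls off the work surface, if the arm or the gripper's body presses on something with over 40 N, if the wrist force passes 120 N, or if a joint passes its speed limit or range.

## Working session

There is one attempt and no reset: what is moved stays moved. The work goes in short steps, Python scripts to look and compute and a tool call to move; the robot and the scene stay as the last step left them, time stands still between calls to the robot, and variables do not carry over. Pictures are saved under pics/ and viewed, at most 10 in all, crops included, and the job is handed in when it is done.

Besides the shell and the picture viewer there is one more tool, called after "Emit:" as name([rows], argument=value, ...), one row to a line, values as JSON. play_rows: Moves the arm, as the interface text tells. Its arguments: {"type":"object","properties":{"rows":{"type":"array","items":{"type":"array","items":{"type":"number"}}}},"required":["rows"]}

```bash
mkdir -p pics; ls
python3 - <<'E'
from workcell import ctrl, optics
import cv2,numpy as np
for n in("side","top"):
    d=optics.get_image(n); cv2.imwrite(f"pics/{n}0.png",d["img"][:,:,::-1].copy())
    np.savez(f"{n}0.npz",**d); print(n,d["mtx"].round(1).tolist(),d["extrinsics"].round(4).tolist())
print(ctrl.read_state())
E
```

```text
pics
side [[416.1, 0.0, 263.0], [0.0, 416.1, 186.7], [0.0, 0.0, 1.0]] [[-0.996, -0.0871, -0.0216, 0.5295], [-0.022, 0.4705, -0.8821, 0.0103], [0.087, -0.8781, -0.4705, 1.1895], [0.0, 0.0, 0.0, 1.0]]
top [[392.7, 0.0, 248.2], [0.0, 392.7, 198.0], [0.0, 0.0, 1.0]] [[-0.0244, -0.9997, -0.0027, 0.2037], [-0.9832, 0.0245, -0.1807, 0.5252], [0.1807, -0.0018, -0.9835, 0.9978], [0.0, 0.0, 0.0, 1.0]]
{'clock': 0.1, 'qpos': array([-1.42549135e+00,  2.07387473e-01,  1.54283466e+00, -8.22855764e-06,
        1.39348297e+00, -1.50514050e-01]), 'dq': array([ 1.50519983e-03, -1.55331897e-03, -1.50110947e-03,  6.64335675e-04,
       -3.21721668e-06, -6.44609842e-04]), 'joint_torque': array([-8.33198283e-04, -3.84092546e+01, -2.92547196e+01, -3.25203491e-04,
        4.80943214e-03, -7.19238471e-06]), 'position': array([ 0.16755835, -0.54970258,  0.40360039]), 'tool_rot': array([-1.05623018e-03,  9.89080657e-01,  1.47371433e-01, -1.29801875e-06]), 'ft_force': array([0.08267793, 0.44388024, 0.07906356]), 'ft_torque': array([-0.01703752, -0.00103012, -0.00717184]), 'finger_force': 0.0, 'opening': 0.08505329476994422}
```

View pics/side0.png

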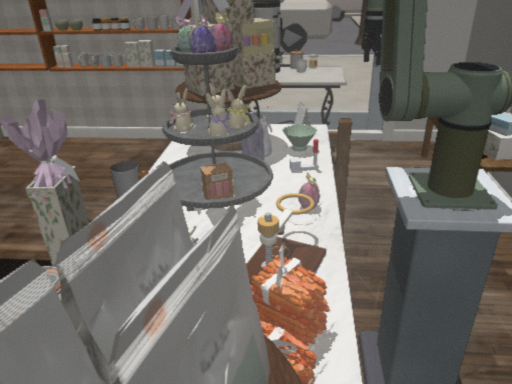

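View pics/top0.png

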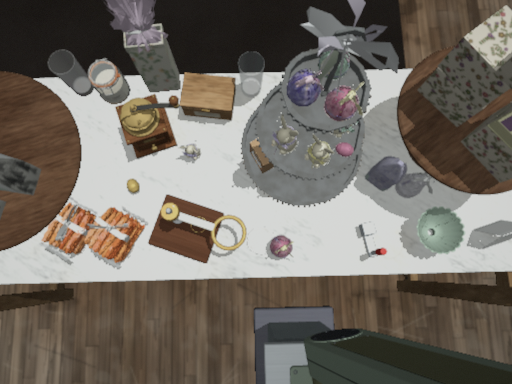

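The top view shows the stand's collar at about (170,211), the dripper ring at about (228,232), and the gauge's block near (367,230) with its red handle near (382,252). The side view shows the collar near (267,225) and the gauge near (303,160). I'll enlarge both areas.

Run:
```python
import cv2,numpy as np
t=np.load("top0.npz")["img"][:,:,::-1]; s=np.load("side0.npz")["img"][:,:,::-1]
def c(i,x,y,w,h,k): return cv2.resize(i[y:y+h,x:x+w],None,fx=k,fy=k,interpolation=cv2.INTER_CUBIC)
a=c(t,145,190,100,75,8); cv2.imwrite("pics/a.png",a)
b=np.hstack([c(t,345,210,50,75,8),c(s,280,130,50,75,8)]); cv2.imwrite("pics/b.png",b)
cv2.imwrite("pics/c.png",c(s,235,185,100,75,8))
```

```text
(no output)
```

View pics/a.png

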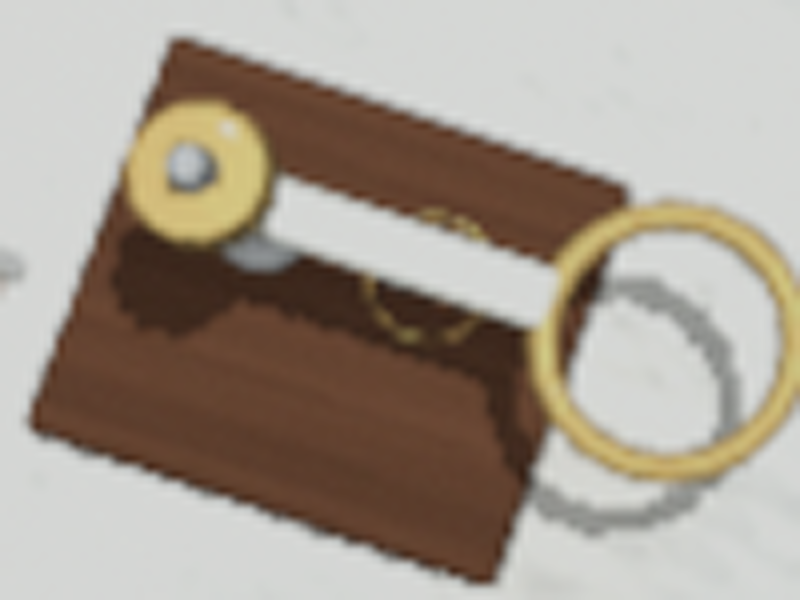

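View pics/b.png

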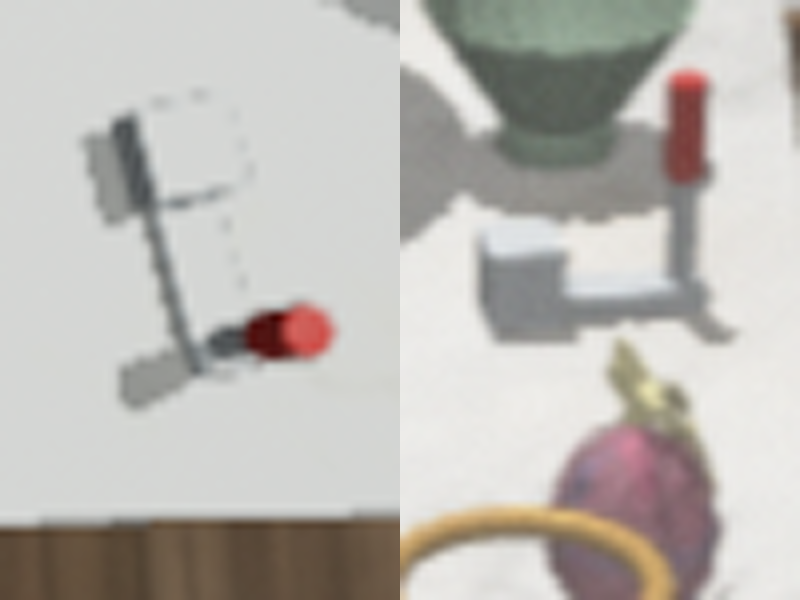

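View pics/c.png

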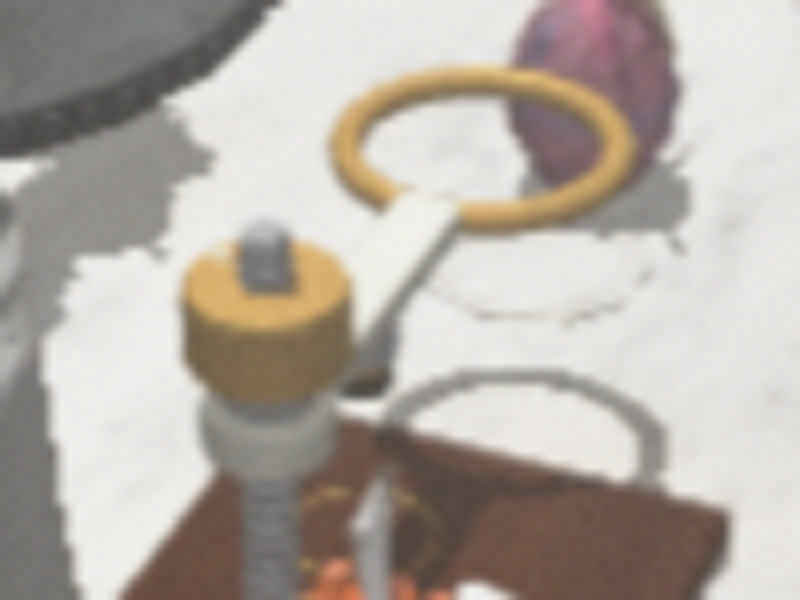

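Readings, in crop pixels:
- **Crop a:** base corners (175,38), (630,188), (492,583), (32,428); rod top (190,160); collar top (198,172).
- **Crop b:** handle top (306,331) from above and (687,77) from the side; block corners near (137,112), (155,205), (250,185).
- **Crop c:** rod top (265,228); collar top (267,282); foot bottom (365,385).

Next I fit poses to these.

```bash
cat > fit.py <<'E'
import numpy as np
from scipy.optimize import least_squares
D={n:np.load(n+"0.npz") for n in("top","side")}
def proj(n,p):
    T=D[n]["extrinsics"];q=T[:3,:3]@p+T[:3,3];q=D[n]["mtx"]@q;return q[:2]/q[2]
def pose(v,l):
    c,s=np.cos(v[2]),np.sin(v[2]);return np.array([v[0]+c*l[0]-s*l[1],v[1]+s*l[0]+c*l[1],l[2]])
def px(u,v,ox,oy): return np.array([(u+.5)/8-.5+ox,(v+.5)/8-.5+oy])
A=("top",145,190);B=("top",345,210);S=("side",230,130);C=("side",235,185)
def fit(obs,x0,f,name):
    def r(x): return np.concatenate([proj(c[0],f(x,l))-px(*uv,*c[1:]) for c,uv,l in obs])
    s=least_squares(r,x0,loss="soft_l1");print(name,s.x.round(4));print(np.linalg.norm(r(s.x).reshape(-1,2),axis=1).round(2));return s.x
m=1e-3
st=[(A,(175,38),(53,55,12)),(A,(630,188),(53,-115,12)),(A,(492,583),(-93,-115,12)),(A,(32,428),(-93,55,12)),(A,(190,160),(0,0,147)),
(C,(265,228),(0,0,147)),(C,(728,515),(-93,-115,12)),(A,(198,172),(0,0,'h')),(C,(267,282),(0,0,'h')),(A,(667,340),(0,-150,'r')),(C,(484,147),(0,-150,'r'))]
def f(x,l):
    z=l[2]; z=x[3]+.05 if z=='h' else x[3]+.007 if z=='r' else z*m
    return pose(x,(l[0]*m,l[1]*m,z))
X=fit(st,[.45,.3,0,.06],f,"stand x y yaw arm_under")
print("seat",pose(X,(0,-.06,.012)),"foot gap from free foot needs z",)
g=[(B,(306,331),(-65,0,98)),(S,(687,77),(-65,0,98)),(S,(685,180),(-65,8.5,56)),(B,(137,112),(16,16,35)),(B,(155,205),(-16,16,35)),(B,(250,185),(-16,-16,35)),
(S,(487,260),(16,16,35)),(S,(565,253),(-16,16,35)),(S,(497,337),(16,16,0)),(S,(577,338),(-16,16,0))]
G=fit(g,[.45,-.1,0],lambda x,l:pose(x,np.array(l)*m),"gauge")
print("handle",pose(G,(-.065,0,.078)))
for c,uv in((C,(365,388)),):
    # foot lower face height
    s=least_squares(lambda z:proj("side",pose(X,(0,-.06,z[0])))-px(*uv,*c[1:]),[.06]);print("foot z",s.x,s.fun)
E
python3 fit.py
python3 - <<'E'
from workcell import ctrl
from scipy.spatial.transform import Rotation as R
q=ctrl.read_state()["tool_rot"];print(R.from_quat([*q[1:],q[0]]).as_matrix().round(3))
E
```

```text
stand x y yaw arm_under [ 0.4869  0.3839 -0.3504  0.0797]
[1.13 0.77 1.53 1.86 0.8  1.11 2.22 0.21 0.82 0.65 0.95]
seat [0.46629995 0.3275276  0.012     ] foot gap from free foot needs z
gauge [ 0.442  -0.1257  0.2031]
[0.54 0.55 0.14 1.26 0.6  0.49 1.11 0.91 1.7  2.23]
handle [ 0.37830277 -0.1387634   0.078     ]
foot z [0.05921407] [-1.1240438   0.00463945]
[[ 0.957  0.292 -0.   ]
 [ 0.292 -0.957  0.002]
 [ 0.    -0.002 -1.   ]]
```

```bash
sed -i 's/print(np.linalg.norm(r(s.x).reshape(-1,2),axis=1).round(2))/print(r(s.x).reshape(-1,2).round(1).tolist())/' fit.py; sed -i 's/^def f(x,l)/st.append((A,(430,277),(0,-60,12)))\ndef f(x,l)/' fit.py
cat >> fit.py <<'E'
print("TOP ONLY")
fit([o for o in st if o[0][0]=="top"and o[2][2] in(12,)],X[:3],f,"st base"); fit([o for o in st if o[0][0]=="top"],X,f,"st")
fit([o for o in g if o[0][0]=="top"],G,lambda x,l:pose(x,np.array(l)*m),"g")
E
python3 fit.py
```

```text
stand x y yaw arm_under [ 0.487   0.384  -0.3501  0.0798]
[[-0.5, -1.1], [0.7, -0.4], [-0.1, 1.5], [-1.8, 0.4], [-0.5, 0.6], [-0.7, -0.9], [0.7, -2.1], [-0.1, 0.2], [-0.8, -0.3], [0.3, 0.5], [-1.0, 0.2], [0.2, 0.4]]
seat [0.46642557 0.32760488 0.012     ] foot gap from free foot needs z
gauge [ 0.442  -0.1257  0.2031]
[[0.1, 0.5], [-0.3, -0.5], [0.1, 0.1], [-1.2, 0.5], [-0.1, 0.6], [-0.3, 0.4], [-0.2, -1.1], [0.1, -0.9], [-1.6, -0.7], [-1.6, -1.5]]
handle [ 0.37830277 -0.1387634   0.078     ]
foot z [0.05926131] [-1.18310219  0.00497845]
TOP ONLY
st base [ 0.4875  0.3835 -0.3465]
[[-0.4, -1.2], [0.8, -0.7], [0.2, 1.2], [-1.6, 0.4], [0.4, 0.1]]
st [ 0.4877  0.3836 -0.3479  0.0809]
[[-0.4, -1.3], [0.8, -0.7], [0.1, 1.1], [-1.6, 0.2], [-0.3, 0.3], [0.0, -0.2], [0.5, 0.0], [0.4, 0.1]]
g [ 0.4432 -0.1274  0.1712]
[[-0.0, 0.2], [-0.4, -0.2], [0.3, -0.1], [0.1, 0.1]]
```

Emit:
play_rows([
  [0.032,-0.033,0.004,0,0,0,1],
  [0.032,-0.033,0.004,0,0,0,1],
  [0.032,-0.033,0.004,0,0,0,1],
  [0.032,-0.033,0.004,0,0,0,1],
  [0.032,-0.033,0.004,0,0,0,1],
])

```text
clock: 0.6
position: [0.2729, -0.3437, 0.384]
tool_rot: [-0.0, 0.989, 0.147, 0.0]
ft_force: [0.5, -0.0, 0.1]
opening: 0.0856
finger_force: 0.0
```

Emit:
play_rows([
  [0.032,-0.033,0.004,0,0,0,1],
  [0.032,-0.033,0.004,0,0,0,1],
  [0.032,-0.033,0.004,0,0,0,1],
  [0.032,-0.033,0.004,0,0,0,1],
  [0.032,-0.033,0.004,0,0,0,1],
])

```text
clock: 1.1
position: [0.3777, -0.1392, 0.3644]
tool_rot: [0.0, 0.989, 0.147, 0.0]
ft_force: [0.4, -0.4, -0.6]
opening: 0.0855
finger_force: 0.0
```

Emit:
play_rows([
  [0,0,0,0,0,-0.149,1],
  [0,0,0,0,0,-0.149,1],
  [0,0,0,0,0,-0.149,1],
  [0,0,0,0,0,-0.149,1],
  [0,0,0,0,0,-0.149,1],
])

```text
clock: 1.6
position: [0.3773, -0.1408, 0.3643]
tool_rot: [-0.0, 0.866, 0.5, -0.0]
ft_force: [-0.8, -0.5, 1.0]
opening: 0.0855
finger_force: 0.0
```

Emit:
play_rows([
  [0,0,0,0,0,-0.149,1],
  [0,0,0,0,0,-0.149,1],
  [0,0,0,0,0,-0.149,1],
  [0,0,0,0,0,-0.149,1],
  [0,0,0,0,0,-0.149,1],
])

```text
clock: 2.1
position: [0.3773, -0.1409, 0.3642]
tool_rot: [-0.001, 0.625, 0.781, -0.0]
ft_force: [0.1, 0.1, -0.1]
opening: 0.0851
finger_force: 0.0
```

Emit:
play_rows([
  [0,0,0,0,0,-0.149,1],
  [0,0,0,0,0,-0.149,1],
  [0,0,0,0,0,-0.149,1],
  [0,0,0,0,0,-0.149,1],
  [0,0,0,0,0,-0.149,1],
])

```text
clock: 2.6
position: [0.3773, -0.1409, 0.3642]
tool_rot: [-0.0, 0.298, 0.955, 0.0]
ft_force: [-0.5, 0.0, -0.1]
opening: 0.0853
finger_force: 0.0
```

Emit:
play_rows([
  [0,0,0,0,0,-0.149,1],
  [0,0,0,0,0,-0.149,1],
  [0,0,0,0,0,-0.149,1],
  [0,0,0,0,0,-0.149,1],
  [0,0,0,0,0,-0.149,1],
])

```text
clock: 3.1
position: [0.3773, -0.1409, 0.3642]
tool_rot: [-0.0, -0.07, 0.998, 0.0]
ft_force: [-0.2, 0.2, 0.9]
opening: 0.0854
finger_force: 0.0
```

```bash
cat > go.py <<'E'
# go.py x y z yaw : total shift (tool axes now) and tool-z turn to reach a grasp-point target
import sys,numpy as np
from workcell import ctrl
from scipy.spatial.transform import Rotation as R
s=ctrl.read_state();q=s["tool_rot"];r=R.from_quat([*q[1:],q[0]]);M=r.as_matrix()
yaw=np.arctan2(M[1,0],M[0,0]);gp=s["position"]+.155*M[:,2]
print("t",round(s["clock"],2),"grasp",gp.round(4),"yaw",round(yaw,3),"q6",s["qpos"][5].round(3),"z-axis",M[:,2].round(3),"open",round(s["opening"],4),"F",s["ft_force"].round(1),"T",s["ft_torque"].round(3),"ff",round(s["finger_force"],1))
if len(sys.argv)>1:
    t=np.array(list(map(float,sys.argv[1:])))
    print("shift",(M.T@(t[:3]-gp)).round(4),"turn",round(-((t[3]-yaw+np.pi)%(2*np.pi)-np.pi),4))
E
python3 go.py .3787 -.1387 .1 3.332
```

```text
t 3.1 grasp [ 0.3771 -0.1408  0.2092] yaw -3.001 q6 -2.284 z-axis [-0.001  0.001 -1.   ] open 0.0854 F [-0.2  0.2  0.9] T [ 0.013 -0.033 -0.013] ff 0.0
shift [-0.0019  0.0018  0.1092] turn -0.05
```

Emit:
play_rows([
  [-0.002,0.002,0,0,0,-0.05,1],
  [0,0,0.045,0,0,0,1],
  [0,0,0.045,0,0,0,1],
  [0,0,0.03,0,0,0,1],
  [0,0,0.011,0,0,0,1],
])

```text
clock: 3.6
position: [0.3773, -0.1376, 0.2304]
tool_rot: [-0.003, -0.092, 0.996, 0.002]
ft_force: [0.3, 0.2, 0.9]
opening: 0.0854
finger_force: 0.0
```

Emit:
play_rows([
  [0,0,0,0,0,0,1],
  [0,0,0,0,0,0,0.5],
  [0,0,0,0,0,0,0.3],
  [0,0,0,0,0,0,0.2],
  [0,0,0,0,0,0,0.1],
])

```text
clock: 4.1
position: [0.3797, -0.1392, 0.2348]
tool_rot: [0.001, -0.092, 0.996, -0.001]
ft_force: [0.9, 0.0, -0.7]
opening: 0.0281
finger_force: 0.0
```

Emit:
play_rows([
  [0,0,0,0,0,0,0],
  [0,0,0,0,0,0,0],
  [0,0,0,0,0,0,0],
  [0,0,0,0,0,0,0],
])

```text
clock: 4.5
position: [0.3796, -0.1391, 0.2346]
tool_rot: [0.0, -0.092, 0.996, -0.0]
ft_force: [-1.4, -0.4, 6.6]
opening: 0.0156
finger_force: 58.3
```

```bash
python3 go.py .3787 -.1387 .078 3.332
python3 - <<'E'
from workcell import optics
import cv2,numpy as np
s=optics.get_image("side")["img"][:,:,::-1]; t=optics.get_image("top")["img"][:,:,::-1]
def c(i,x,y,w,h,k): return cv2.resize(i[y:y+h,x:x+w],None,fx=k,fy=k,interpolation=cv2.INTER_CUBIC)
cv2.imwrite("pics/d.png",np.hstack([c(s,260,90,100,150,4),c(t,330,180,100,150,4)]))
E
```

```text
t 4.5 grasp [ 0.3798 -0.1392  0.0796] yaw -2.957 q6 -2.321 z-axis [ 0.001 -0.001 -1.   ] open 0.0156 F [-1.4 -0.4  6.6] T [0.158 0.185 0.041] ff 58.3
shift [0.001  0.0006 0.0016] turn -0.0061
```

View pics/d.png

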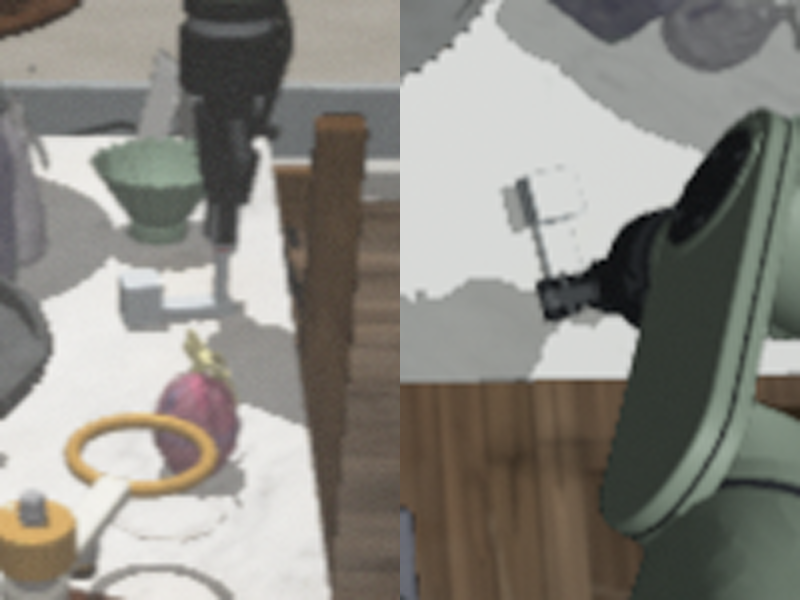

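The gauge's handle is between the pads (opening 15.6 mm, 58 N) and the block is still flat on the table. I'll lift it and turn it.

Emit:
play_rows([
  [0,0,-0.01,0,0,0,0],
  [0,0,-0.025,0,0,0,0],
  [0,0,-0.03,0,0,0,0],
  [0,0,-0.03,0,0,0,0],
  [0,0,-0.03,0,0,0,0],
])

```text
clock: 5.1
position: [0.3784, -0.1383, 0.3593]
tool_rot: [-0.001, -0.092, 0.996, 0.001]
ft_force: [0.7, 0.1, -4.3]
opening: 0.0154
finger_force: 58.8
```

Emit:
play_rows([
  [0,0,-0.005,0,0,0.108,0],
  [0,0,0,0,0,0.108,0],
  [0,0,0,0,0,0.108,0],
  [0,0,0,0,0,0.108,0],
  [0,0,0,0,0,0.108,0],
])

```text
clock: 5.6
position: [0.3785, -0.1384, 0.3631]
tool_rot: [-0.001, 0.179, 0.984, 0.0]
ft_force: [0.0, -0.9, -4.8]
opening: 0.0155
finger_force: 58.9
```

Emit:
play_rows([
  [0,0,0,0,0,0,0],
  [0,0,0,0,0,0,0],
])

```text
clock: 5.8
position: [0.3788, -0.1386, 0.3633]
tool_rot: [-0.001, 0.176, 0.984, 0.0]
ft_force: [-0.4, 0.4, -3.7]
opening: 0.0157
finger_force: 58.9
```

```bash
python3 go.py .335 .375 .205 2.7926
```

```text
t 5.8 grasp [ 0.3786 -0.1384  0.2083] yaw 2.788 q6 -1.783 z-axis [-0.001  0.001 -1.   ] open 0.0157 F [-0.4  0.4 -3.7] T [0.05  0.16  0.022] ff 58.9
shift [0.2187 0.4666 0.0037] turn -0.0045
```

Emit:
play_rows([
  [0.009,0.019,0,0,0,0,0],
  [0.018,0.038,0,0,0,0,0],
  [0.018,0.038,0,0,0,0,0],
  [0.018,0.038,0,0,0,0,0],
  [0.018,0.038,0,0,0,0,0],
])

```text
clock: 6.3
position: [0.3622, 0.0511, 0.3637]
tool_rot: [0.0, 0.176, 0.984, 0.0]
ft_force: [0.9, -0.7, -3.2]
opening: 0.016
finger_force: 59.1
```

Emit:
play_rows([
  [0.018,0.038,0,0,0,0,0],
  [0.018,0.038,0,0,0,0,0],
  [0.018,0.038,0,0,0,0,0],
  [0.018,0.038,0,0,0,0,0],
  [0.018,0.038,0,0,0,0,0],
])

```text
clock: 6.8
position: [0.3439, 0.2609, 0.3637]
tool_rot: [-0.0, 0.176, 0.984, 0.0]
ft_force: [1.2, 0.0, -4.4]
opening: 0.0159
finger_force: 59.1
```

Emit:
play_rows([
  [0.018,0.038,0,0,0,0,0],
  [0.018,0.038,0,0,0,0,0],
  [0.012,0.027,0,0,0,0,0],
  [0,0,0,0,0,0,0],
  [0,0,0,0,0,0,0],
])

```text
clock: 7.3
position: [0.3351, 0.3727, 0.3632]
tool_rot: [-0.0, 0.176, 0.984, -0.001]
ft_force: [-0.1, 0.3, -4.1]
opening: 0.0157
finger_force: 59.4
```

Emit:
play_rows([
  [0,0,0.03,0,0,0,0],
  [0,0,0.03,0,0,0,0],
  [0,0,0.03,0,0,0,0],
  [0,0,0,0,0,0,0],
  [0,0,0,0,0,0,0],
])

```text
clock: 7.8
position: [0.3357, 0.3714, 0.2736]
tool_rot: [-0.001, 0.177, 0.984, -0.001]
ft_force: [0.4, -0.0, -2.7]
opening: 0.0161
finger_force: 59.4
```

```bash
python3 go.py .335 .375 .094 2.7926
python3 - <<'E'
from workcell import optics
import cv2,numpy as np
for n in("side","top"):
    d=optics.get_image(n);np.savez(n+"1.npz",**d)
    i=d["img"][:,:,::-1]; x,y=(235,185) if n=="side" else (145,190)
    cv2.imwrite(f"pics/e{n}.png",cv2.resize(i[y:y+75,x:x+100],None,fx=8,fy=8,interpolation=cv2.INTER_CUBIC))
E
```

```text
t 7.8 grasp [0.3355 0.3713 0.1186] yaw 2.785 q6 -0.551 z-axis [-0.001 -0.001 -1.   ] open 0.0161 F [ 0.4 -0.  -2.7] T [0.043 0.094 0.023] ff 59.4
shift [0.0017 0.0034 0.0246] turn -0.0077
```

View pics/etop.png

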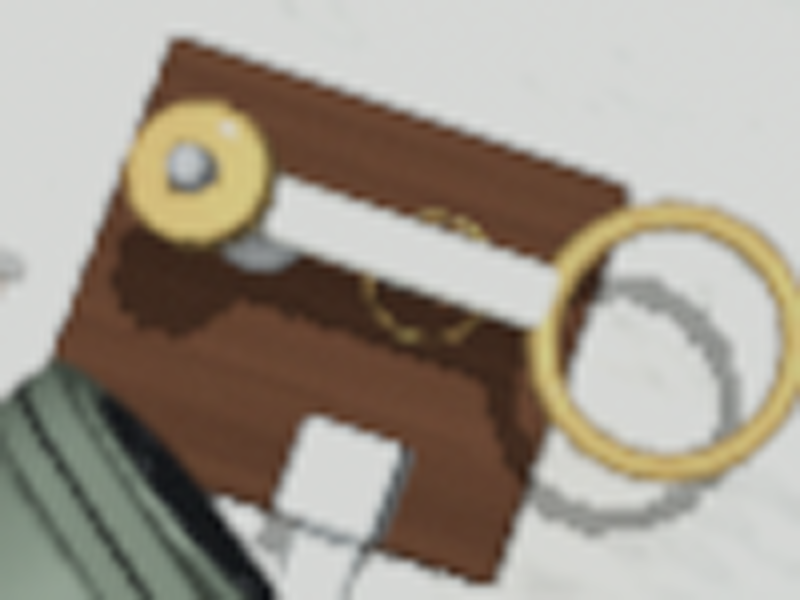

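The top view shows the block's top face with corners near (310,412), (408,448), (375,550) and (272,515). It looks parallel to the base, and the inlaid ring is centred near (430,277). I'll measure it numerically.

```bash
cat > bp.py <<'E'
from fit import *
def back(n,uv,z):
    T=D[n]["extrinsics"];d=T[:3,:3].T@np.linalg.inv(D[n]["mtx"])@[*uv,1];c=-T[:3,:3].T@T[:3,3];return c+d*(z-c[2])/d[2]
E
python3 - <<'E' | tail -8
from bp import *
P=np.array([back("top",px(u,v,145,190),.074) for u,v in((310,412),(408,448),(375,550),(272,515))])
print(P.round(4)); print("c",P.mean(0)); e=P[0]-P[1]; e2=P[0]-P[3]; e3=P[3]-P[2]
print([np.linalg.norm(k).round(4) for k in(e,e2,e3)],"yaws",-np.arctan2(e[0],e[1]),np.arctan2(e2[1],e2[0]),-np.arctan2(e3[0],e3[1]))
print("ring",back("top",px(430,277,145,190),.012))
E
```

```text
[[-0.0, 0.2], [-0.4, -0.2], [0.3, -0.1], [0.1, 0.1]]
[[0.4179 0.3585 0.074 ]
 [0.4057 0.3273 0.074 ]
 [0.3739 0.3377 0.074 ]
 [0.3857 0.3703 0.074 ]]
c [0.39581261 0.34845524 0.074     ]
[np.float64(0.0335), np.float64(0.0343), np.float64(0.0347)] yaws -0.37188688085496485 -0.35259840437492845 -0.3458764694861736
ring [0.46747151 0.32811997 0.012     ]
```

View pics/eside.png

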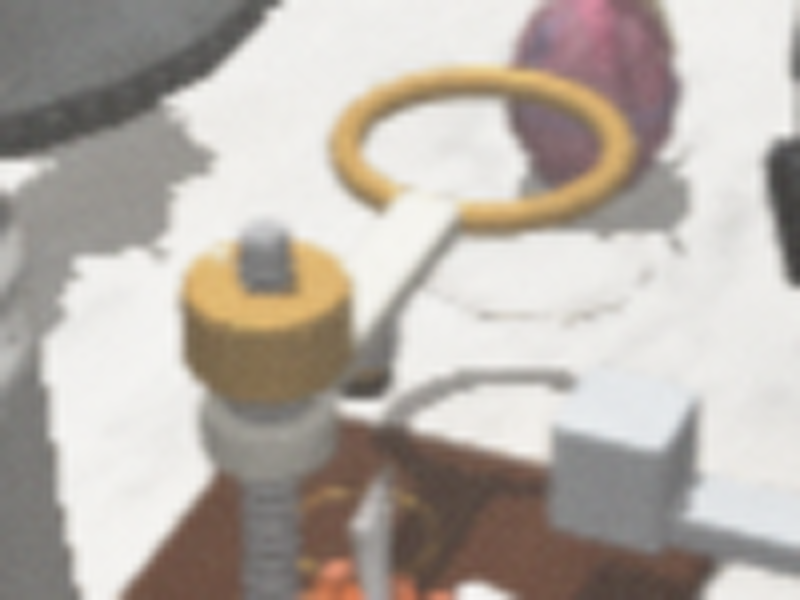

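The side view shows the block near (625,450), level and in front of the arm, with the foot's underside near (365,388). I'll lower it to about 4 mm above the base and check the force.

Emit:
play_rows([
  [0,0,0.012,0,0,0,0],
  [0,0,0.01,0,0,0,0],
  [0,0,0,0,0,0,0],
  [0,0,0,0,0,0,0],
])

```text
clock: 8.3
position: [0.3353, 0.3722, 0.2511]
tool_rot: [-0.0, 0.177, 0.984, -0.001]
ft_force: [-0.0, 0.6, -3.3]
opening: 0.0156
finger_force: 59.3
```

```bash
python3 go.py .4067 .351 .0955 2.79
```

```text
t 8.3 grasp [0.3351 0.3721 0.0961] yaw 2.786 q6 -0.551 z-axis [-0.001 -0.001 -1.   ] open 0.0156 F [-0.   0.6 -3.3] T [0.047 0.116 0.028] ff 59.3
shift [-0.0745  0.0052  0.0005] turn -0.004
```

Emit:
play_rows([
  [-0.018,0.001,0,0,0,0,0],
  [-0.018,0.001,0,0,0,0,0],
  [-0.018,0.001,0,0,0,0,0],
  [-0.0145,0.001,0,0,0,0,0],
  [-0.006,0.001,0,0,0,0,0],
])

```text
clock: 8.8
position: [0.4096, 0.3504, 0.252]
tool_rot: [0.001, 0.178, 0.984, 0.0]
ft_force: [0.2, 1.0, -3.7]
opening: 0.0151
finger_force: 59.4
```

Emit:
play_rows([
  [0,0,0,0,0,0,0],
  [0,0,0,0,0,0,0],
])

```text
clock: 9.0
position: [0.4069, 0.351, 0.2514]
tool_rot: [-0.001, 0.177, 0.984, -0.0]
ft_force: [-0.9, -0.8, -4.8]
opening: 0.0156
finger_force: 59.4
```

```bash
python3 go.py .4067 .351 .0915 2.79
python3 - <<'E'
from workcell import optics
import cv2,numpy as np
c=[]
for n in("side","top"):
    d=optics.get_image(n);np.savez(n+"2.npz",**d)
    i=d["img"][:,:,::-1]; x,y=(260,215) if n=="side" else (170,200)
    c.append(cv2.resize(i[y:y+75,x:x+50],None,fx=8,fy=8,interpolation=cv2.INTER_CUBIC))
cv2.imwrite("pics/f.png",np.hstack(c))
E
```

```text
t 9.0 grasp [0.4068 0.3509 0.0964] yaw 2.785 q6 -0.664 z-axis [-0.001 -0.    -1.   ] open 0.0156 F [-0.9 -0.8 -4.8] T [0.02  0.185 0.019] ff 59.4
shift [0.0001 0.     0.0049] turn -0.0046
```

View pics/f.png

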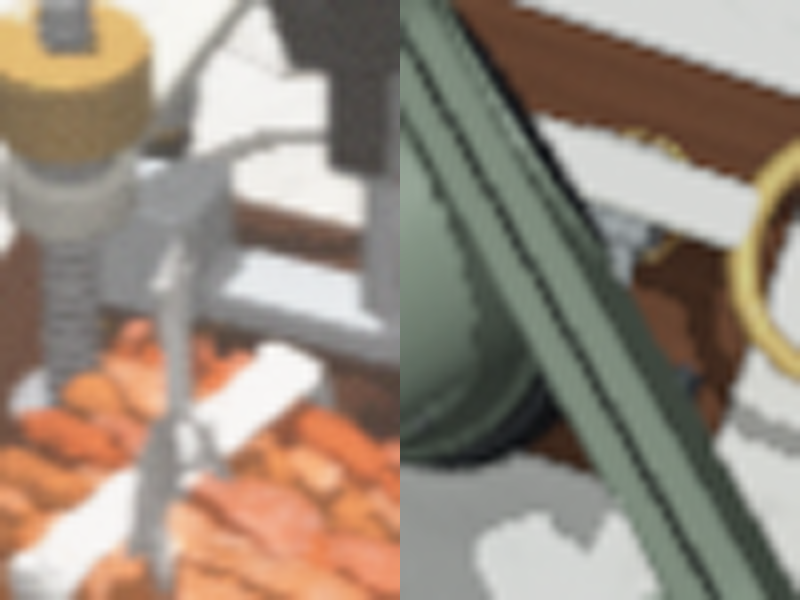

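The block sits under the arm with its top just below the foot, and its visible front edge lines up symmetrically with the ring in the top view. I'll lower it until the base carries it.

Emit:
play_rows([
  [0,0,0.002,0,0,0,0],
  [0,0,0.001,0,0,0,0],
  [0,0,0,0,0,0,0],
  [0,0,0,0,0,0,0],
])

```text
clock: 9.5
position: [0.4069, 0.3512, 0.2486]
tool_rot: [-0.0, 0.177, 0.984, -0.0]
ft_force: [0.1, 0.2, -3.6]
opening: 0.0157
finger_force: 59.4
```

Emit:
play_rows([
  [0,0,0.001,0,0,0,0],
  [0,0,0,0,0,0,0],
  [0,0,0,0,0,0,0],
])

```text
clock: 9.8
position: [0.4072, 0.3511, 0.2477]
tool_rot: [-0.0, 0.177, 0.984, -0.0]
ft_force: [1.3, 0.3, -3.9]
opening: 0.0153
finger_force: 59.4
```

```bash
python3 go.py .4067 .351 .0915 2.79
```

```text
t 9.8 grasp [0.4071 0.3511 0.0927] yaw 2.786 q6 -0.664 z-axis [-0. -0. -1.] open 0.0153 F [ 1.3  0.3 -3.9] T [ 0.067  0.183 -0.017] ff 59.4
shift [ 0.0004 -0.0002  0.0012] turn -0.0043
```

Emit:
play_rows([
  [0,0,0.0007,0,0,0,0],
  [0,0,0,0,0,0,0],
  [0,0,0,0,0,0,0],
])

```text
clock: 10.1
position: [0.4072, 0.3512, 0.2471]
tool_rot: [0.0, 0.177, 0.984, 0.0]
ft_force: [0.3, -0.5, -3.8]
opening: 0.0155
finger_force: 59.4
```

Emit:
play_rows([
  [0,0,0.0007,0,0,0,0],
  [0,0,0,0,0,0,0],
  [0,0,0,0,0,0,0],
])

```text
clock: 10.4
position: [0.4071, 0.3513, 0.2467]
tool_rot: [-0.0, 0.177, 0.984, 0.0]
ft_force: [-2.8, 0.4, 1.3]
opening: 0.0157
finger_force: 59.9
```

Contact: Fz went from -3.8 N to +1.3 N. I'll release and rise.

Emit:
play_rows([
  [0,0,0,0,0,0,0.25],
  [0,0,0,0,0,0,0.4],
  [0,0,0,0,0,0,0.5],
  [0,0,0,0,0,0,0.5],
  [0,0,0,0,0,0,0.5],
])

```text
clock: 10.9
position: [0.4073, 0.3511, 0.2463]
tool_rot: [0.0, 0.177, 0.984, 0.0]
ft_force: [0.3, 0.2, 0.1]
opening: 0.0425
finger_force: 0.0
```

Emit:
play_rows([
  [0,0,-0.01,0,0,0,0.5],
  [0,0,-0.02,0,0,0,0.5],
  [0,0,-0.04,0,0,0,0.5],
  [0,0,-0.045,0,0,0,0.5],
  [0,0,-0.045,0,0,0,0.5],
])

```text
clock: 11.4
position: [0.4068, 0.3509, 0.4084]
tool_rot: [-0.0, 0.177, 0.984, -0.0]
ft_force: [0.2, 0.3, -0.7]
opening: 0.0427
finger_force: 0.0
```

Emit:
play_rows([
  [-0.04,-0.02,0,0,0,-0.149,1],
  [-0.03,-0.02,0,0,0,-0.149,1],
  [0,0,0,0,0,-0.149,1],
  [0,0,0,0,0,-0.149,1],
  [0,0,0,0,0,-0.149,1],
])

```text
clock: 11.9
position: [0.4616, 0.2937, 0.4072]
tool_rot: [0.0, -0.193, 0.981, 0.0]
ft_force: [-0.9, -0.6, 0.2]
opening: 0.0856
finger_force: 0.0
```

Emit:
play_rows([
  [0,0,0,0,0,-0.149,1],
  [0,0,0,0,0,-0.149,1],
  [0,0,0,0,0,-0.149,1],
  [0,0,0,0,0,-0.149,1],
  [0,0,0,0,0,-0.149,1],
])

```text
clock: 12.4
position: [0.4613, 0.2941, 0.4071]
tool_rot: [0.0, -0.537, 0.844, -0.0]
ft_force: [0.4, -0.1, -0.0]
opening: 0.0855
finger_force: 0.0
```

```bash
python3 go.py .4875 .3837 .18 -1.5
python3 - <<'E'
from workcell import optics
import cv2,numpy as np
c=[]
for n in("side","top"):
    d=optics.get_image(n);np.savez(n+"3.npz",**d)
    i=d["img"][:,:,::-1]; x,y=(260,215) if n=="side" else (175,210)
    c.append(cv2.resize(i[y:y+75,x:x+50],None,fx=8,fy=8,interpolation=cv2.INTER_CUBIC))
cv2.imwrite("pics/g.png",np.hstack(c))
t=np.load("top0.npz")["img"].astype(int)-d["img"]; print(np.abs(t[190:265,145:245]).sum(2).max(1).tolist()[::5])
E
```

```text
t 12.4 grasp [0.4614 0.2941 0.2521] yaw -2.008 q6 -2.295 z-axis [ 0.001  0.    -1.   ] open 0.0855 F [ 0.4 -0.1 -0. ] T [-0.02   0.025  0.011] ff 0.0
shift [-0.0922  0.0144  0.0722] turn -0.5081
[489, 502, 530, 567, 449, 484, 579, 500, 479, 455, 420, 439, 439, 448, 439]
```

The arm may be blocking the top camera, so I'll step aside for a check of the placement before turning the collar.

Emit:
play_rows([
  [0.04,-0.018,0,0,0,0,1],
  [0.04,-0.018,0,0,0,0,1],
  [0.04,-0.018,0,0,0,0,1],
  [0.04,-0.018,0,0,0,0,1],
  [0.04,-0.018,0,0,0,0,1],
])

```text
clock: 13.0
position: [0.4564, 0.0733, 0.4069]
tool_rot: [0.001, -0.533, 0.846, -0.0]
ft_force: [0.1, 0.2, -0.5]
opening: 0.0858
finger_force: 0.0
```

Emit:
play_rows([
  [0.04,-0.018,0,0,0,0,1],
  [0.04,-0.018,0,0,0,0,1],
  [0,0,0,0,0,0,1],
])

```text
clock: 13.3
position: [0.4591, 0.0103, 0.4063]
tool_rot: [-0.007, -0.519, 0.854, -0.01]
ft_force: [-0.5, 0.5, -0.2]
opening: 0.0856
finger_force: 0.0
```

```bash
python3 go.py .4875 .3837 .18 -1.5
python3 - <<'E'
from workcell import optics
import cv2,numpy as np
c=[]
for n in("side","top"):
    d=optics.get_image(n);np.savez(n+"3.npz",**d)
    i=d["img"][:,:,::-1]; x,y=(260,215) if n=="side" else (175,210)
    c.append(cv2.resize(i[y:y+75,x:x+50],None,fx=8,fy=8,interpolation=cv2.INTER_CUBIC))
cv2.imwrite("pics/g.png",np.hstack(c))
E
```

```text
t 13.3 grasp [0.4587 0.0065 0.2514] yaw -2.049 q6 -2.817 z-axis [-0.002 -0.024 -1.   ] open 0.0856 F [-0.5  0.5 -0.2] T [-0.005  0.04   0.045] ff 0.0
shift [-0.3496  0.1487  0.0621] turn -0.5493
```

View pics/g.png

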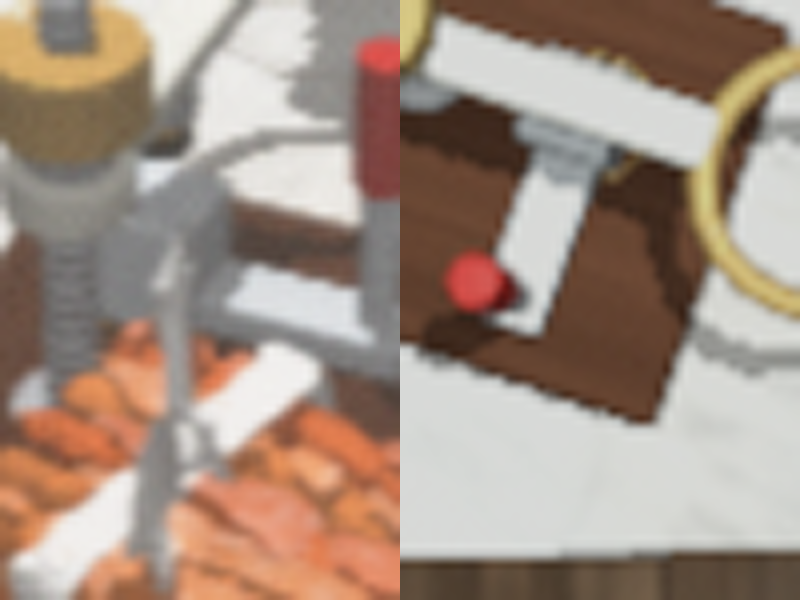

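The gauge stands on the base with its block under the foot, handle top near (477,282), bridge pointing to the front, and front block face from about (517,120) to (612,160). The calculation checks this against the ring.

```bash
python3 - <<'E' | tail -6
from bp import *
o=(175,210)
h=back("top",px(77,282,*o),.110);print("handle",h)
be=back("top",px(143,335,*o),.024)
v=(.467,.328,-.35)
for l in((-65,0,98),(-16,16,35),(-16,-16,35),(-16,16,0),(-16,-16,0),(-73.5,-11,12)):
    p=proj("top",pose(v,np.array(l)*m)+[0,0,.012]); print(l,((p-o+.5)*8-.5+[400,0]).round())
E
```

```text
(-65, 0, 98) [477. 282.]
(-16, 16, 35) [514. 137.]
(-16, -16, 35) [606. 168.]
(-16, 16, 0) [530. 148.]
(-16, -16, 0) [619. 178.]
(-73.5, -11, 12) [541. 333.]
```

The placement matches the model to within about 0.5 mm: handle top predicted (477,282) and observed the same. Next is the collar.

Emit:
play_rows([
  [-0.039,0.0165,0,0,0,0,1],
  [-0.039,0.0165,0,0,0,0,1],
  [-0.039,0.0165,0,0,0,0,1],
  [-0.039,0.0165,0,0,0,0,1],
  [-0.039,0.0165,0,0,0,0,1],
])

```text
clock: 13.9
position: [0.473, 0.2269, 0.4009]
tool_rot: [-0.007, -0.523, 0.852, -0.009]
ft_force: [-0.2, -1.9, -0.5]
opening: 0.0857
finger_force: 0.0
```

Emit:
play_rows([
  [-0.039,0.0165,0,0,0,0,1],
  [-0.039,0.0165,0,0,0,0,1],
  [-0.039,0.0165,0,0,0,0,1],
  [-0.038,0.0165,0,0,0,0,1],
])

```text
clock: 14.3
position: [0.4839, 0.3951, 0.3967]
tool_rot: [-0.008, -0.523, 0.852, -0.009]
ft_force: [0.9, -1.1, -0.4]
opening: 0.0859
finger_force: 0.0
```

Emit:
play_rows([
  [0,0,0,0,0,-0.14,1],
  [0,0,0,0,0,-0.14,1],
  [0,0,0,0,0,-0.14,1],
  [0,0,0,0,0,-0.14,1],
  [0,0,0,0,0,0,1],
])

```text
clock: 14.8
position: [0.4842, 0.3932, 0.3967]
tool_rot: [0.01, 0.738, -0.674, 0.006]
ft_force: [-0.1, 0.5, -0.2]
opening: 0.0857
finger_force: 0.0
```

```bash
sed -i 's/^print("t"/print("tilt fix rotvec(tool)",np.cross([0,0,1],M.T@[0,0,-1]).round(4));print("t"/' go.py; python3 go.py .4875 .3837 .18 -1.445
```

```text
tilt fix rotvec(tool) [ 0.0061 -0.0226  0.    ]
t 14.8 grasp [0.4836 0.3896 0.2417] yaw -1.48 q6 -2.682 z-axis [-0.004 -0.023 -1.   ] open 0.0857 F [-0.1  0.5 -0.2] T [-0.008  0.012 -0.035] ff 0.0
shift [ 0.0048 -0.0038  0.0618] turn -0.0353
```

Emit:
play_rows([
  [0,0,0,0.006,-0.023,0.05,1],
  [0,0,0,0,0,0,1],
  [0,0,0,0,0,0,1],
])

```text
clock: 15.1
position: [0.485, 0.3921, 0.3968]
tool_rot: [-0.0, 0.721, -0.693, 0.0]
ft_force: [-0.4, 0.0, 0.1]
opening: 0.0849
finger_force: 0.0
```

```bash
python3 go.py .4875 .3837 .121 -1.52
```

```text
tilt fix rotvec(tool) [-0.0009 -0.0003  0.    ]
t 15.1 grasp [0.4851 0.3921 0.2418] yaw -1.532 q6 -2.639 z-axis [ 0.001 -0.    -1.   ] open 0.0849 F [-0.4  0.   0.1] T [-0.02  -0.031  0.034] ff 0.0
shift [ 0.0084 -0.002   0.1208] turn -0.012
```

Emit:
play_rows([
  [0.0085,-0.002,0.02,0,0,0,1],
  [0,0,0.03,0,0,0,1],
  [0,0,0.03,0,0,0,1],
  [0,0,0.025,0,0,0,1],
  [0,0,0.015,0,0,0,1],
])

```text
clock: 15.6
position: [0.487, 0.3829, 0.2742]
tool_rot: [0.002, 0.721, -0.693, -0.0]
ft_force: [-0.7, -0.5, -1.2]
opening: 0.0855
finger_force: 0.0
```

Emit:
play_rows([
  [0,0,0,0,0,0,1],
  [0,0,0,0,0,0,1],
])

```text
clock: 15.8
position: [0.4882, 0.3835, 0.2775]
tool_rot: [-0.001, 0.721, -0.693, 0.001]
ft_force: [0.5, 0.5, 0.8]
opening: 0.0855
finger_force: 0.0
```

```bash
python3 go.py .4875 .3837 .121 -1.52
```

```text
tilt fix rotvec(tool) [-0.002   0.0003  0.    ]
t 15.8 grasp [0.4886 0.3836 0.1225] yaw -1.532 q6 -2.654 z-axis [ 0.002  0.    -1.   ] open 0.0855 F [0.5 0.5 0.8] T [-0.019 -0.006  0.035] ff 0.0
shift [-0.0001  0.0011  0.0015] turn -0.0118
```

Emit:
play_rows([
  [0,0.001,0.001,0,0,0,0.7],
  [0,0,0,0,0,0,0.55],
  [0,0,0,0,0,0,0.5],
  [0,0,0,0,0,0,0.45],
  [0,0,0,0,0,0,0.4],
])

```text
clock: 16.3
position: [0.4867, 0.3834, 0.2775]
tool_rot: [-0.001, 0.721, -0.693, 0.0]
ft_force: [-2.9, -0.6, 5.9]
opening: 0.0416
finger_force: 60.6
```

Emit:
play_rows([
  [0,0,0,0,0,0,0.2],
  [0,0,0,0,0,0,0],
  [0,0,0,0,0,0,0],
  [0,0,0,0,0,0,0],
])

```text
clock: 16.7
position: [0.4867, 0.3834, 0.2775]
tool_rot: [-0.001, 0.721, -0.693, 0.0]
ft_force: [-3.0, -0.9, 5.6]
opening: 0.0414
finger_force: 60.6
```

```bash
python3 go.py .4875 .3837 .121 -1.52
```

```text
tilt fix rotvec(tool) [-0.001   0.0007  0.    ]
t 16.7 grasp [0.4869 0.3836 0.1225] yaw -1.532 q6 -2.653 z-axis [ 0.001  0.001 -1.   ] open 0.0414 F [-3.  -0.9  5.6] T [-0.065  0.624 -0.029] ff 60.6
shift [-0.0001 -0.0006  0.0015] turn -0.012
```

Emit:
play_rows([
  [0,0,0.0006,0,0,0.1,0],
  [0,0,0.0006,0,0,0.1,0],
  [0,0,0.0006,0,0,0.1,0],
  [0,0,0.0006,0,0,0.1,0],
  [0,0,0.0005,0,0,0.1,0],
])

```text
clock: 17.2
position: [0.4865, 0.3835, 0.2746]
tool_rot: [0.0, -0.525, 0.851, 0.0]
ft_force: [-4.1, 0.0, 6.7]
opening: 0.0414
finger_force: 60.9
```

```bash
python3 go.py
```

```text
tilt fix rotvec(tool) [-0.      0.0008  0.    ]
t 17.2 grasp [0.4865 0.3836 0.1196] yaw -2.036 q6 -2.149 z-axis [ 0.     0.001 -1.   ] open 0.0414 F [-4.1  0.   6.7] T [-0.082  0.699  0.081] ff 60.9
```

Emit:
play_rows([
  [0,0,0.0006,0,0,0.1,0],
  [0,0,0.0006,0,0,0.1,0],
  [0,0,0.0006,0,0,0.1,0],
  [0,0,0.0006,0,0,0.1,0],
  [0,0,0.0005,0,0,0.1,0],
])

```text
clock: 17.7
position: [0.4863, 0.3837, 0.2717]
tool_rot: [0.0, -0.298, 0.954, 0.0]
ft_force: [-4.4, -1.1, 6.5]
opening: 0.0415
finger_force: 61.0
```

```bash
python3 go.py
```

```text
tilt fix rotvec(tool) [ 0.0008  0.0005 -0.    ]
t 17.7 grasp [0.4863 0.3838 0.1167] yaw -2.536 q6 -1.649 z-axis [-0.     0.001 -1.   ] open 0.0415 F [-4.4 -1.1  6.5] T [-0.055  0.785  0.035] ff 61.0
```

```bash
cat > tq.py <<'E'
from workcell import ctrl, optics
import numpy as np,sys
n=int(sys.argv[1]); a=[]
for i in range(n):
    s=ctrl.read_state();q=s["tool_rot"];a.append([s["clock"],s["ft_torque"][2],s["joint_torque"][5],s["ft_force"][2],2*np.arctan2(q[2],q[1])])
    if i<n-1: optics.get_image("side")
a=np.array(a);print("Tz",a[:,1].round(3).tolist());print("j6",a[:,2].round(4).tolist());print("mean",a.mean(0).round(4),"sem",(a.std(0)/n**.5).round(4))
E
python3 tq.py 10
```

```text
Tz [0.035, -0.173, -0.231, -0.208, -0.195, -0.2, -0.161, -0.192, -0.187, -0.208]
j6 [-0.7524, 0.1186, 0.1474, -0.1188, -0.1813, -0.1925, -0.194, -0.1939, -0.1937, -0.1936]
mean [17.925  -0.1721 -0.1754  6.7078  3.7497] sem [0.0454 0.0226 0.0727 0.1743 0.0007]
```

Emit:
play_rows([
  [0,0,0.0006,0,0,0.1,0],
  [0,0,0.0006,0,0,0.1,0],
])

```text
clock: 18.35
position: [0.4862, 0.3838, 0.2706]
tool_rot: [0.0, -0.202, 0.979, 0.001]
ft_force: [-5.8, 0.8, 7.5]
opening: 0.0414
finger_force: 61.0
```

```bash
python3 tq.py 10
```

```text
Tz [0.013, -0.181, -0.231, -0.233, -0.241, -0.217, -0.224, -0.19, -0.162, -0.193]
j6 [-0.7702, 0.1107, 0.146, -0.1203, -0.183, -0.1942, -0.1958, -0.1956, -0.1955, -0.1955]
mean [18.575  -0.1858 -0.1793  6.737   3.5498] sem [0.0454 0.0224 0.0737 0.2128 0.0007]
```

Emit:
play_rows([
  [0,0,0.0002,0,0,0.03,0],
  [0,0,0.0002,0,0,0.03,0],
  [0,0,0.0002,0,0,0.03,0],
  [0,0,0.0002,0,0,0.03,0],
  [0,0,0.0001,0,0,0.03,0],
])

```text
clock: 19.3
position: [0.4862, 0.3838, 0.2697]
tool_rot: [0.0, -0.129, 0.992, 0.001]
ft_force: [-5.4, -0.0, 6.3]
opening: 0.0415
finger_force: 61.1
```

```bash
python3 tq.py 7
```

```text
Tz [0.098, -0.163, -0.208, -0.19, -0.171, -0.158, -0.162]
j6 [-0.1815, -0.0257, -0.1157, -0.1806, -0.1944, -0.1956, -0.195]
mean [19.45   -0.1362 -0.1555  6.8556  3.4006] sem [0.0378 0.0367 0.0223 0.164  0.0002]
```

Emit:
play_rows([
  [0,0,0.0001,0,0,0.02,0],
  [0,0,0.0001,0,0,0.015,0],
  [0,0,0.0001,0,0,0.01,0],
  [0,0,0,0,0,0.005,0],
  [0,0,0,0,0,0.003,0],
])

```text
clock: 20.1
position: [0.4862, 0.3839, 0.2695]
tool_rot: [0.0, -0.103, 0.995, 0.001]
ft_force: [-5.4, 0.7, 6.7]
opening: 0.0418
finger_force: 61.1
```

```bash
python3 tq.py 7
```

```text
Tz [0.055, 0.011, 0.022, -0.01, 0.008, 0.042, 0.026]
j6 [0.0464, 0.0461, 0.0076, 0.0051, 0.0062, 0.0064, 0.0065]
mean [2.0250e+01 2.2200e-02 1.7800e-02 6.7809e+00 3.3487e+00] sem [0.0378 0.0077 0.0068 0.1515 0.    ]
```

Emit:
play_rows([
  [0,0,0,0,0,0.005,0],
  [0,0,0,0,0,0.005,0],
  [0,0,0,0,0,0.005,0],
  [0,0,0.0001,0,0,0.005,0],
  [0,0,0,0,0,0.005,0],
])

```text
clock: 20.9
position: [0.4862, 0.3839, 0.2693]
tool_rot: [0.0, -0.091, 0.996, 0.001]
ft_force: [-5.7, -0.5, 6.6]
opening: 0.0414
finger_force: 61.1
```

```bash
python3 tq.py 5
```

```text
Tz [0.068, -0.001, -0.055, -0.06, -0.036]
j6 [0.0234, 0.0379, -0.0229, -0.0273, -0.0255]
mean [ 2.1000e+01 -1.6800e-02 -2.9000e-03  6.7534e+00  3.3236e+00] sem [0.0316 0.0212 0.0124 0.159  0.    ]
```

Emit:
play_rows([
  [0,0,0,0,0,0.005,0],
  [0,0,0,0,0,0.005,0],
  [0,0,0,0,0,0.005,0],
  [0,0,0.0001,0,0,0.005,0],
  [0,0,0,0,0,0.005,0],
])

```text
clock: 21.6
position: [0.4862, 0.3839, 0.2691]
tool_rot: [-0.0, -0.078, 0.997, 0.001]
ft_force: [-5.0, 0.6, 6.5]
opening: 0.0414
finger_force: 61.1
```

```bash
python3 tq.py 5
```

```text
Tz [0.085, -0.013, -0.004, -0.01, -0.009]
j6 [0.0244, 0.039, -0.0218, -0.0262, -0.0244]
mean [ 2.1700e+01  9.9000e-03 -1.8000e-03  6.9927e+00  3.2985e+00] sem [0.0316 0.017  0.0124 0.247  0.    ]
```

Emit:
play_rows([
  [0,0,0.0002,0,0,0.03,0],
  [0,0,0.0002,0,0,0.03,0],
  [0,0,0.0002,0,0,0.03,0],
  [0,0,0.0001,0,0,0.03,0],
  [0,0,0.0002,0,0,0.03,0],
])

```text
clock: 22.3
position: [0.4862, 0.384, 0.2682]
tool_rot: [-0.0, -0.003, 1.0, 0.001]
ft_force: [-5.5, 0.9, 7.5]
opening: 0.0414
finger_force: 61.1
```

```bash
python3 tq.py 1
```

```text
Tz [0.07]
j6 [-0.1825]
mean [22.3     0.0699 -0.1825  7.519   3.1476] sem [0. 0. 0. 0. 0.]
```

Emit:
play_rows([
  [0,0,0.0002,0,0,0.03,0],
  [0,0,0.0002,0,0,0.03,0],
  [0,0,0.0002,0,0,0.03,0],
  [0,0,0.0001,0,0,0.03,0],
  [0,0,0.0002,0,0,0.03,0],
])

```text
clock: 22.8
position: [0.4862, 0.384, 0.2674]
tool_rot: [-0.0, 0.072, 0.997, 0.001]
ft_force: [-5.3, 1.4, 7.0]
opening: 0.0414
finger_force: 61.1
```

```bash
python3 tq.py 1
```

```text
Tz [0.089]
j6 [-0.1833]
mean [22.8     0.089  -0.1833  6.9853  2.9976] sem [0. 0. 0. 0. 0.]
```

Emit:
play_rows([
  [0,0,0.0002,0,0,0.03,0],
  [0,0,0.0002,0,0,0.03,0],
  [0,0,0.0002,0,0,0.03,0],
  [0,0,0.0001,0,0,0.03,0],
  [0,0,0.0002,0,0,0.03,0],
])

```text
clock: 23.3
position: [0.4862, 0.3841, 0.2665]
tool_rot: [-0.0, 0.146, 0.989, 0.001]
ft_force: [-5.3, 1.5, 7.0]
opening: 0.0413
finger_force: 61.1
```

```bash
python3 tq.py 1
```

```text
Tz [0.087]
j6 [-0.1837]
mean [23.3     0.0866 -0.1837  7.018   2.8476] sem [0. 0. 0. 0. 0.]
```

Emit:
play_rows([
  [0,0,0.0002,0,0,0.03,0],
  [0,0,0.0002,0,0,0.03,0],
  [0,0,0.0002,0,0,0.03,0],
  [0,0,0.0001,0,0,0.03,0],
  [0,0,0.0002,0,0,0.03,0],
])

```text
clock: 23.8
position: [0.4862, 0.3842, 0.2657]
tool_rot: [-0.0, 0.22, 0.975, 0.001]
ft_force: [-5.9, 1.5, 7.3]
opening: 0.0416
finger_force: 61.1
```

```bash
python3 tq.py 1
```

```text
Tz [0.085]
j6 [-0.1841]
mean [23.8     0.0853 -0.1841  7.2508  2.6976] sem [0. 0. 0. 0. 0.]
```

Emit:
play_rows([
  [0,0,0.0002,0,0,0.03,0],
  [0,0,0.0002,0,0,0.03,0],
  [0,0,0.0002,0,0,0.03,0],
  [0,0,0.0001,0,0,0.03,0],
  [0,0,0.0002,0,0,0.03,0],
])

```text
clock: 24.3
position: [0.4862, 0.3843, 0.2648]
tool_rot: [-0.0, 0.293, 0.956, 0.001]
ft_force: [-6.0, 2.4, 6.1]
opening: 0.0412
finger_force: 61.1
```

```bash
python3 tq.py 1
```

```text
Tz [0.049]
j6 [-0.1845]
mean [24.3     0.0494 -0.1845  6.1463  2.5476] sem [0. 0. 0. 0. 0.]
```

Emit:
play_rows([
  [0,0,0.0002,0,0,0.03,0],
  [0,0,0.0002,0,0,0.03,0],
  [0,0,0.0002,0,0,0.03,0],
  [0,0,0.0001,0,0,0.03,0],
  [0,0,0.0002,0,0,0.03,0],
])

```text
clock: 24.8
position: [0.4863, 0.3843, 0.264]
tool_rot: [-0.0, 0.363, 0.932, 0.001]
ft_force: [-4.7, 2.6, 5.8]
opening: 0.0415
finger_force: 61.1
```

```bash
python3 tq.py 1
```

```text
Tz [0.068]
j6 [-0.1847]
mean [24.8     0.068  -0.1847  5.8043  2.3976] sem [0. 0. 0. 0. 0.]
```

Emit:
play_rows([
  [0,0,0.0002,0,0,0.03,0],
  [0,0,0.0002,0,0,0.03,0],
  [0,0,0.0002,0,0,0.03,0],
  [0,0,0.0001,0,0,0.03,0],
  [0,0,0.0002,0,0,0.03,0],
])

```text
clock: 25.3
position: [0.4863, 0.3844, 0.2631]
tool_rot: [-0.0, 0.432, 0.902, 0.001]
ft_force: [-4.6, 1.8, 5.5]
opening: 0.0417
finger_force: 61.1
```

```bash
python3 tq.py 1
```

```text
Tz [0.081]
j6 [-0.1849]
mean [25.3     0.0809 -0.1849  5.505   2.2476] sem [0. 0. 0. 0. 0.]
```

```bash
cat > ring.py <<'E'
from workcell import optics
import cv2,numpy as np
from bp import *
now=optics.get_image("side")["img"];np.savez("sideN.npz",img=now)
def mask(i): 
    h=cv2.cvtColor(i,cv2.COLOR_RGB2HSV);return (cv2.inRange(h,(10,90,90),(32,255,255))>0)
def top(i): # rim row centroid of dripper ring region
    M=mask(i)[190:232,274:318].astype(float);y,x=np.nonzero(M);return x.mean()+274,y.mean()+190,len(x)
print("RING before",top(np.load("side3.npz")["img"]),"now",top(now))
for z in(.087,.087-.0143): print("RING pred z",z,proj("side",pose((.4875,.3837,-.35),(0,-.15,z))))
E
python3 ring.py | grep RING
```

```text
RING before (np.float64(293.10035842293905), np.float64(206.4516129032258), 279) now (np.float64(298.2972972972973), np.float64(212.72972972972974), 185)
RING pred z 0.087 [293.86641191 203.03556022]
RING pred z 0.07269999999999999 [293.78557936 208.27898794]
```

The ring has dropped as predicted (about 5 to 6 px), so the arm is following the collar. I'll continue.

Emit:
play_rows([
  [0,0,0.0002,0,0,0.03,0],
  [0,0,0.0002,0,0,0.03,0],
  [0,0,0.0002,0,0,0.03,0],
  [0,0,0.0001,0,0,0.03,0],
  [0,0,0.0002,0,0,0.03,0],
])

```text
clock: 25.85
position: [0.4864, 0.3844, 0.2622]
tool_rot: [-0.0, 0.499, 0.867, 0.001]
ft_force: [-4.7, 2.5, 7.1]
opening: 0.0413
finger_force: 61.1
```

```bash
python3 tq.py 1
```

```text
Tz [0.049]
j6 [-0.185]
mean [25.85    0.0491 -0.185   7.1124  2.0976] sem [0. 0. 0. 0. 0.]
```

Emit:
play_rows([
  [0,0,0.0002,0,0,0.03,0],
  [0,0,0.0002,0,0,0.03,0],
  [0,0,0.0002,0,0,0.03,0],
  [0,0,0.0001,0,0,0.03,0],
  [0,0,0.0002,0,0,0.03,0],
])

```text
clock: 26.35
position: [0.4864, 0.3844, 0.2614]
tool_rot: [-0.0, 0.562, 0.827, 0.002]
ft_force: [-4.5, 2.4, 6.9]
opening: 0.0417
finger_force: 61.1
```

```bash
python3 tq.py 1
```

```text
Tz [0.065]
j6 [-0.1657]
mean [26.35    0.0647 -0.1657  6.8521  1.9477] sem [0. 0. 0. 0. 0.]
```

j6 rose by 0.019 in the last step. That equals a full 0.15 rad of spring loading, so the force is now about 3.4 N. One more standard step will check the slope.

Emit:
play_rows([
  [0,0,0.0002,0,0,0.03,0],
  [0,0,0.0002,0,0,0.03,0],
  [0,0,0.0002,0,0,0.03,0],
  [0,0,0.0001,0,0,0.03,0],
  [0,0,0.0002,0,0,0.03,0],
])

```text
clock: 26.85
position: [0.4865, 0.3845, 0.2606]
tool_rot: [-0.0, 0.623, 0.783, 0.002]
ft_force: [-4.7, 1.6, 7.0]
opening: 0.0415
finger_force: 61.1
```

```bash
python3 tq.py 1
```

```text
Tz [0.059]
j6 [-0.1468]
mean [26.85    0.0595 -0.1468  6.9719  1.7977] sem [0. 0. 0. 0. 0.]
```

The slope is confirmed at 0.126 N m/rad, and the force is about 6.8 N. The final turn is 0.14 rad, tapered, then release.

Emit:
play_rows([
  [0,0,0.0002,0,0,0.04,0],
  [0,0,0.0002,0,0,0.04,0],
  [0,0,0.0002,0,0,0.03,0],
  [0,0,0.0001,0,0,0.02,0],
  [0,0,0.0001,0,0,0.01,0],
])

```text
clock: 27.35
position: [0.4866, 0.3845, 0.2598]
tool_rot: [-0.001, 0.675, 0.737, 0.002]
ft_force: [-4.7, 2.3, 7.2]
opening: 0.0415
finger_force: 61.1
```

Emit:
play_rows([
  [0,0,0,0,0,0,0],
  [0,0,0,0,0,0,0],
  [0,0,0,0,0,0,0.51],
  [0,0,0,0,0,0,0.55],
  [0,0,0,0,0,0,0.65],
])

```text
clock: 27.85
position: [0.4871, 0.3829, 0.2575]
tool_rot: [0.001, 0.676, 0.737, 0.0]
ft_force: [-0.0, 0.4, -0.4]
opening: 0.0556
finger_force: 0.0
```

Emit:
play_rows([
  [0,0,0,0,0,0,0.9],
  [0,0,0,0,0,0,1],
  [0,0,0,0,0,0,1],
  [0,0,0,0,0,0,1],
])

```text
clock: 28.25
position: [0.487, 0.3831, 0.2575]
tool_rot: [0.0, 0.676, 0.737, 0.0]
ft_force: [0.1, -0.9, 0.9]
opening: 0.0855
finger_force: 0.0
```

```bash
python3 go.py
```

```text
tilt fix rotvec(tool) [ 0.0011  0.0002 -0.    ]
t 28.25 grasp [0.4872 0.3831 0.1025] yaw 1.658 q6 0.44 z-axis [ 0.001 -0.    -1.   ] open 0.0855 F [ 0.1 -0.9  0.9] T [ 0.004 -0.001 -0.007] ff 0.0
```

Emit:
play_rows([
  [0,0,-0.02,0,0,0,1],
  [0,0,-0.035,0,0,0,1],
  [0,0,-0.035,0,0,0,1],
  [0,0,-0.035,0,0,0,1],
  [0,0,-0.035,0,0,0,1],
])

```text
clock: 28.75
position: [0.4866, 0.383, 0.419]
tool_rot: [0.0, 0.675, 0.737, 0.0]
ft_force: [0.2, 1.1, -0.2]
opening: 0.0851
finger_force: 0.0
```

Emit:
play_rows([
  [-0.045,0,0,0,0,0,1],
  [-0.045,0,0,0,0,0,1],
  [-0.045,0,0,0,0,0,1],
  [-0.045,0,0,0,0,0,1],
  [-0.045,0,0,0,0,0,1],
])

```text
clock: 29.25
position: [0.5062, 0.1574, 0.4178]
tool_rot: [0.001, 0.675, 0.738, 0.001]
ft_force: [-0.2, -0.9, 0.6]
opening: 0.086
finger_force: 0.0
```

Emit:
play_rows([
  [-0.04,0,0,0,0,0,1],
  [-0.04,0,0,0,0,0,1],
  [0,0,0,0,0,0,1],
  [0,0,0,0,0,0,1],
])

```text
clock: 29.65
position: [0.5135, 0.0786, 0.4177]
tool_rot: [0.0, 0.676, 0.737, 0.001]
ft_force: [0.5, -0.0, -0.5]
opening: 0.0857
finger_force: 0.0
```

```bash
python3 go.py
python3 - <<'E'
from workcell import optics
import cv2,numpy as np
def red(i):
    h=cv2.cvtColor(i,cv2.COLOR_RGB2HSV).copy(); m=(h[...,1]>130)&(h[...,2]>120)&((h[...,0]<4)|(h[...,0]>176)); m=m[230:260,170:200]; y,x=np.nonzero(m); return x.mean().round(2)+170,y.mean().round(2)+230,len(x)
n=optics.get_image("top")["img"]; print(red(np.load("top3.npz")["img"]),red(n))
o=np.load("top0.npz")["img"]
for nm,(x,y) in dict(hare=(190,150),tin=(281,246),gold=(133,185)).items():
    t=o[y-10:y+10,x-10:x+10];r=cv2.matchTemplate(n[y-18:y+18,x-18:x+18],t,cv2.TM_SQDIFF_NORMED);v,_,l,_=cv2.minMaxLoc(r);print(nm,l,round(v,4))
E
```

```text
tilt fix rotvec(tool) [ 0.0014 -0.0005  0.    ]
t 29.65 grasp [0.5137 0.0787 0.2627] yaw 1.656 q6 -0.1 z-axis [ 0.001  0.001 -1.   ] open 0.0857 F [ 0.5 -0.  -0.5] T [ 0.005  0.028 -0.03 ] ff 0.0
(np.float64(183.92), np.float64(244.8), 40) (np.float64(183.92), np.float64(244.8), 40)
hare (8, 8) 0.0002
tin (8, 8) 0.0021
gold (8, 8) 0.0003
```

The gauge has not moved since it was placed, and the hare, tin egg and gold egg are where they were. Handing in.

```bash
python3 -c "
from workcell import ctrl
print(ctrl.job_done())"
```

```text
the job is handed in; nothing more can be done
None
```

The gauge stands centred on the brass ring with its red handle to the front, nipped by the foot at an estimated 10 N (worked out from the collar torque and turn); the hare and both eggs have not moved, the arm is clear, and the job is handed in at about 30 s.

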